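# Find the unlatched trough flap and push it open

### The job

The bench's service trough has four flaps that look alike; three are latched and one is not. Press gently on the yellow dot of one flap after another until you find the one that rocks, then push its dotted end down until the flap stands open against its stop, and leave it open. Don't force the latched flaps, and leave the other things on the bench where they lie.

Things in the scene. Friction and masses are not known exactly. Their poses are not given: they have to be found in the camera images.
- trough: grey service trough fixed to the bench, 140 (its x) x 352 mm (its y), turned up to 9 degrees; origin at the centre of its underside; hatch tops 78 mm above the bench. Four identical hatches in a row along y, 85 mm apart, in any order. Under the flaps it is empty down to 19 mm above the bench
- hatch_a: hatch a: fixed dark steel frame, 140 (x) x 84 (y) x 8 mm, round flap a, opening 115 x 68 mm; origin at the centre of its underside, 70 mm above the bench; axes as the trough's. Three of the four flaps are latched on hard springs: they give about 0.5 mm under 6 N at the dot, 2 mm (0.05 rad) at most. One is not latched and rocks; all look alike
- flap_a (a joint): flap a: grey plate 110 (x) x 64 (y) x 5 mm, flush in its frame, balanced on a pivot across its middle. Rad: 0 level; grows as the yellow-dot end (robot's side) goes down and the far end rises. If unlatched it swings with about 2 N at the dot, stays where left, stops firmly at 0.9 rad; pressed at the far end it rocks back only 0.08 rad
- flap_a_mark (a point): centre of the yellow dot (18 mm across) on top of flap a, 34 mm from the pivot line towards the robot (the trough's -x), 21 mm from the flap's near edge; the place to press. It moves with the flap
- hatch_b: hatch b: fixed dark steel frame, 140 (x) x 84 (y) x 8 mm, round flap b, opening 115 x 68 mm; origin at the centre of its underside, 70 mm above the bench; axes as the trough's. Three of the four flaps are latched on hard springs: they give about 0.5 mm under 6 N at the dot, 2 mm (0.05 rad) at most. One is not latched and rocks; all look alike
- flap_b (a joint): flap b: grey plate 110 (x) x 64 (y) x 5 mm, flush in its frame, balanced on a pivot across its middle. Rad: 0 level; grows as the yellow-dot end (robot's side) goes down and the far end rises. If unlatched it swings with about 2 N at the dot, stays where left, stops firmly at 0.9 rad; pressed at the far end it rocks back only 0.08 rad
- flap_b_mark (a point): centre of the yellow dot (18 mm across) on top of flap b, 34 mm from the pivot line towards the robot (the trough's -x), 21 mm from the flap's near edge; the place to press. It moves with the flap
- hatch_c: hatch c: fixed dark steel frame, 140 (x) x 84 (y) x 8 mm, round flap c, opening 115 x 68 mm; origin at the centre of its underside, 70 mm above the bench; axes as the trough's. Three of the four flaps are latched on hard springs: they give about 0.5 mm under 6 N at the dot, 2 mm (0.05 rad) at most. One is not latched and rocks; all look alike
- flap_c (a joint): flap c: grey plate 110 (x) x 64 (y) x 5 mm, flush in its frame, balanced on a pivot across its middle. Rad: 0 level; grows as the yellow-dot end (robot's side) goes down and the far end rises. If unlatched it swings with about 2 N at the dot, stays where left, stops firmly at 0.9 rad; pressed at the far end it rocks back only 0.08 rad
- flap_c_mark (a point): centre of the yellow dot (18 mm across) on top of flap c, 34 mm from the pivot line towards the robot (the trough's -x), 21 mm from the flap's near edge; the place to press. It moves with the flap
- hatch_d: hatch d: fixed dark steel frame, 140 (x) x 84 (y) x 8 mm, round flap d, opening 115 x 68 mm; origin at the centre of its underside, 70 mm above the bench; axes as the trough's. Three of the four flaps are latched on hard springs: they give about 0.5 mm under 6 N at the dot, 2 mm (0.05 rad) at most. One is not latched and rocks; all look alike
- flap_d (a joint): flap d: grey plate 110 (x) x 64 (y) x 5 mm, flush in its frame, balanced on a pivot across its middle. Rad: 0 level; grows as the yellow-dot end (robot's side) goes down and the far end rises. If unlatched it swings with about 2 N at the dot, stays where left, stops firmly at 0.9 rad; pressed at the far end it rocks back only 0.08 rad
- flap_d_mark (a point): centre of the yellow dot (18 mm across) on top of flap d, 34 mm from the pivot line towards the robot (the trough's -x), 21 mm from the flap's near edge; the place to press. It moves with the flap
- screwdriver_red: red-handled screwdriver, 205 mm long; loose bystander, origin at the centre of its underside
- patch_tin: flat red tin, 57x92x20 mm; loose bystander, origin at the centre of its underside
- bell: bicycle bell, 53x66x31 mm; loose bystander, origin at the centre of its underside
- tape_electrical: black roll of tape, 62 mm across, 19 mm high; loose bystander, origin at the centre of its underside
- lube_bottle: green bottle with a red nozzle, 42 mm across, 123 mm tall; loose bystander, origin at the centre of its underside
- hex_key_set: red folding hex-key set, 90x30x22 mm; loose bystander, origin at the centre of its underside
- front_hub: silver wheel hub, 94x64x45 mm; loose bystander, origin at the centre of its underside

How it is judged:
By the outcome, as a careful person would: the job done as asked, in the order asked, and still so for the second after the job is handed in, with the robot touching nothing.
It also fails if it takes over 48 s, if anything falls off the work surface, if the arm or the gripper's body presses on something with over 40 N, if the wrist force passes 120 N, or if a joint passes its speed limit or range.

### The arm

A 6-joint arm with a two-finger parallel gripper is mounted at the origin on a cart in front of the work surface, level with it; the furniture and walls round the work are solid. World frame = base frame: x ahead of the robot, y to its left, z up, the work surface at z = 0. Lengths are in m, angles in rad, forces in N, time in s.
With the tool pointing down it reaches from about 0.375 to 0.9 m from the base axis. Payload 3.1 kg.
Tool frame: the origin (TCP) lies midway between the tips of the shut fingers; the grasp point (between the pads) lies 19 mm behind it; x points along the fingers, z is the direction in which the jaws open and shut, and the axes are right-handed (so a half turn about x gives the same grasp; the last joint's range is limited). The gripper opens to 85 mm and grips with 20 to 120 N. Pads are 22 mm wide; open, the fingers measure 114 mm over their backs; the gripper's body (76 mm by 85 mm) begins 54 mm behind the grasp point. The pads swing forward as they close: fully open they stand 13 mm farther back than shut.
Start: joints at [1.165, 0.527, 1.433, -0, 1.181, -0.178], TCP at [0.14, 0.609, 0.207] pointing down, gripper open.
Joint ranges: [-3.08, 3.08], [-0.75, 2.2], [0.22, 2.44], [-1.43, 4.57], [0, 2.65], [-2.85, 2.85]. Speed limits (rad/s): [2.79, 2.79, 3.14, 3.14, 3.14, 3.14].

### API

Orientations are given as a unit quaternion [x, y, z, w].
In Python, from station import telemetry, optics, manip gives the robot as it stands.
- The arm moves only by the tool step_arm, never from a script. Its argument "commands" is a list of rows, each a list of 4 numbers: the shift along the tool's x, y, z in m, then the turn about the tool's x in rad. A call has 1 to 8 rows; each row is the pose to reach, as a shift and turn from the pose measured when the call began, along the tool's axes at that moment; what a row does not reach only later rows make up. A row lasts 1/12 s, in which the tool goes at most 41.7 mm and 7.16 degrees, less where a joint would pass 70% of its speed; a pose out of reach is approached as far as the arm can. A call with a gripper value outside its range is refused whole. "jaw" is the finger opening in m, from 0 to 0.0854, set as the call begins (left out, the last holds). The fingers move at their own pace and stop on an object; "grip_force" is the grip in N (left out, the last holds). Time passes only in rows, so rows that repeat a pose let the fingers close. It gives the time, the measured TCP pose, the force and the opening at its end, in the units of the state.
- telemetry.sense(): the state, without advancing time (a new reading comes with each control period).
- optics.snapshot(name): name is "scene" or "top" or "wrist"; returns the picture (384x512x3 uint8, red, green, blue); there is no depth.
- optics.camera_params(name): a dict with "mtx" (3x3 intrinsics, pixels), "origin" and "attitude" of the camera in the world. Camera axes: x right, y down, z forward; pixel columns grow to the right and rows downward; lengths in m; the calibration is good to about 2 mm. A picture is of the moment at which its call begins: read the wrist's pose just before it. camera_params takes no time and is no camera call; for the wrist camera it gives the pose at the moment of the call.
- manip.sign_off(): hands the job in, once; it reports no verdict.
The state is a dict: "t": time; "q": joint angles; "qd": joint speeds; "tau": joint torques, N m; "tcp_pos": TCP position; "tool_rot": TCP orientation; "force": force on the tool from outside, world axes, zero at the start; "ft_torque": the same for the moment, N m; "finger_gap": opening from 0.0 (shut) to 1.0 (fully open).
Only numpy, scipy, OpenCV 4.12 (cv2) and the standard library are available. Lean on these libraries where they do the work, as an engineer would, in place of code of your own. Each camera call takes 0.05 s, during which the arm holds its last target.

## Working session

There is one attempt and no reset: what is moved stays moved. The work goes in short steps, Python scripts to look and compute and a tool call to move; the robot and the scene stay as the last step left them, time stands still between calls to the robot, and variables do not carry over. Pictures are saved under pics/ and viewed, and the job is handed in when it is done.

Besides the shell and the picture viewer there is one more tool, called by a JSON object that holds its "fn" and its "kwargs", one argument or row to a line. step_arm: Moves the arm, as the interface text tells. Its arguments: {"type":"object","properties":{"commands":{"type":"array","items":{"type":"array","items":{"type":"number"}}},"jaw":{"type":"number"},"grip_force":{"type":"number"}},"required":["commands"]}

```bash
mkdir -p pics; ls
python3 - <<'E'
from station import telemetry, optics, manip
import cv2,json
s=telemetry.sense();print(s)
for n in("scene","top"):
    im=optics.snapshot(n);cv2.imwrite(f"pics/{n}0.png",im[:,:,::-1]);print(n,optics.camera_params(n))
E
```

```text
pics
{'t': 0.0, 'q': array([ 1.16549506e+00,  5.28484601e-01,  1.43391173e+00, -8.44636411e-06,
        1.18139784e+00, -1.78544945e-01]), 'qd': array([ 0.00095693, -0.00175294,  0.00143648,  0.001622  , -0.0008162 ,
        0.00017551]), 'tau': array([-1.41800279e-03, -4.42344761e+01, -1.78024542e+01, -4.21409513e-04,
        8.46954121e-03,  9.41255394e-06]), 'tcp_pos': array([0.14020176, 0.6082761 , 0.20561936]), 'tool_rot': array([-0.44059383,  0.55404063,  0.43985158,  0.55267227]), 'force': array([ 0.40481295, -0.27504573,  0.14694859]), 'ft_torque': array([-0.06051696, -0.00912317, -0.01712452]), 'finger_gap': 0.9976114884571885}
scene {'mtx': array([[369.78875995,   0.        , 252.78150152],
       [  0.        , 369.78875995, 189.50367156],
       [  0.        ,   0.        ,   1.        ]]), 'origin': array([ 0.16086369, -0.57966931,  0.87134114]), 'attitude': array([ 0.89737927, -0.27287397,  0.10404687, -0.33079373])}
top {'mtx': array([[356.8458193 ,   0.        , 249.7523455 ],
       [  0.        , 356.8458193 , 197.06343631],
       [  0.        ,   0.        ,   1.        ]]), 'origin': array([ 0.48961226, -0.01882188,  1.15503375]), 'attitude': array([ 0.71540843, -0.69786634,  0.024262  , -0.02418054])}
```

View pics/scene0.png

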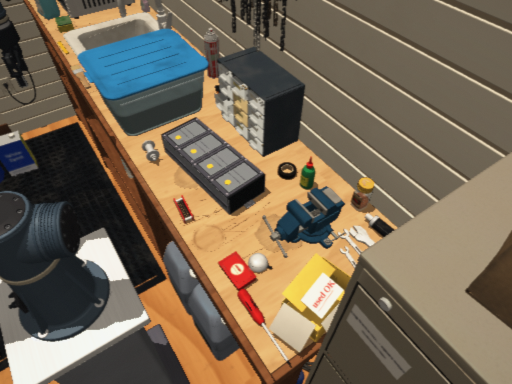

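View pics/top0.png

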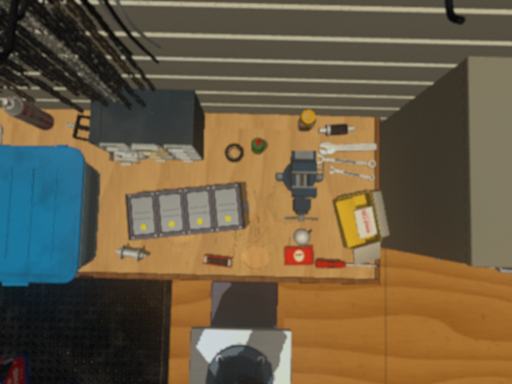

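```bash
python3 - <<'E'
import cv2
a=cv2.imread("pics/top0.png")[170:280,100:260];cv2.imwrite("pics/ct.png",cv2.resize(a,None,fx=5,fy=5,interpolation=cv2.INTER_CUBIC))
a=cv2.imread("pics/scene0.png")[110:225,150:280];cv2.imwrite("pics/cs.png",cv2.resize(a,None,fx=5,fy=5,interpolation=cv2.INTER_CUBIC))
E
cat > h.py <<'E'
import numpy as np
from scipy.spatial.transform import Rotation as R
from station import telemetry, optics, manip
def ray(n,uv,P=None):
    P=P or optics.camera_params(n)
    d=R.from_quat(P['attitude']).as_matrix()@np.linalg.inv(P['mtx'])@np.array([uv[0],uv[1],1.])
    return np.array(P['origin']),d/np.linalg.norm(d)
def tri(rs):
    A=sum(np.eye(3)-np.outer(d,d) for o,d in rs);b=sum((np.eye(3)-np.outer(d,d))@o for o,d in rs)
    return np.linalg.solve(A,b)
def atz(r,z): o,d=r; return o+d*(z-o[2])/d[2]
E
python3 - <<'E'
import cv2,numpy as np
from h import *
for n,(r0,r1,c0,c1) in dict(top=(180,245,125,250),scene=(115,215,160,270)).items():
    im=cv2.imread(f"pics/{n}0.png");h=cv2.cvtColor(im,cv2.COLOR_BGR2HSV)
    m=cv2.inRange(h,(20,110,120),(35,255,255));k=np.zeros_like(m);k[r0:r1,c0:c1]=m[r0:r1,c0:c1]
    q,l,s,c=cv2.connectedComponentsWithStats(k)
    for i in range(1,q):
        if s[i,4]>5: print(n,s[i],c[i],atz(ray(n,c[i]),.078).round(4))
E
```

```text
top [225 216   6   5  26] [227.5 218. ] [0.4986 0.0474 0.078 ]
top [197 219   6   5  26] [199.5 221. ] [0.4875 0.1314 0.078 ]
top [169 221   6   6  27] [171.25925926 223.59259259] [0.4777 0.2161 0.078 ]
top [141 224   6   6  28] [143.21428571 226.5       ] [0.4669 0.3001 0.078 ]
scene [235 115  12  10  49] [241.46938776 117.89795918] [0.6909 0.2671 0.078 ]
scene [175 135   6   4  20] [177.7  136.75] [0.4684 0.2998 0.078 ]
scene [190 149   7   4  22] [193.         150.54545455] [0.479  0.2158 0.078 ]
scene [207 164   6   4  22] [209.5        165.63636364] [0.4893 0.1307 0.078 ]
scene [224 180   7   5  27] [227.22222222 181.85185185] [0.4995 0.0459 0.078 ]
```

View pics/ct.png

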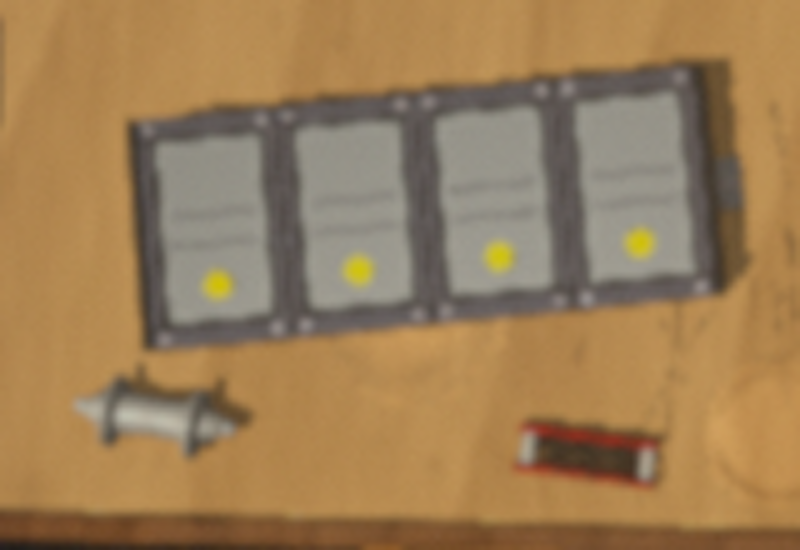

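View pics/cs.png

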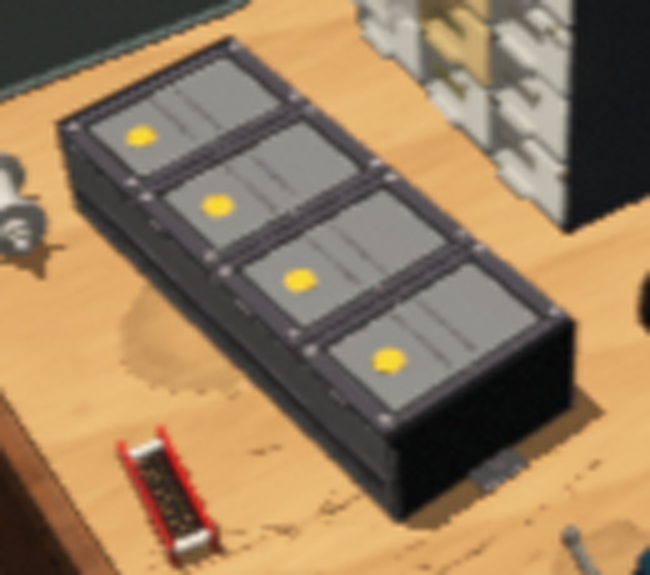

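```bash
cat >> h.py <<'E'
th=np.radians(7.0)
Y=np.array([-np.sin(th),np.cos(th),0]);X=np.array([np.cos(th),np.sin(th),0])
def plan(*pts):
    s=telemetry.sense();M=R.from_quat(s['tool_rot']).as_matrix()
    print('t',s['t'],'tcp',s['tcp_pos'].round(4),'F',s['force'].round(2),'gap',s['finger_gap']);print(M.round(3))
    z=M[:,2]; d=[]
    for sg in(1,-1):
        v=sg*Y; a=np.arctan2(np.dot(np.cross(z,v),M[:,0]),z@v); d.append(round(a,3))
    print('turn opts',d)
    for p in pts: print(p,(M.T@(np.array(p)-s['tcp_pos'])).round(4))
    return s
E
python3 - <<'E'
from h import *
plan((.15,.38,.2),(.33,.22,.2),(.4784,.216,.15))
E
```

```text
t 0.1 tcp [0.1402 0.6083 0.2057] F [-0.1  -0.03  0.62] gap 0.9962872249337326
[[-0.001 -0.974  0.225]
 [-0.002  0.225  0.974]
 [-1.     0.    -0.002]]
turn opts [np.float64(-0.349), np.float64(2.793)]
(0.15, 0.38, 0.2) [ 0.0061 -0.0609 -0.2203]
(0.33, 0.22, 0.2) [ 0.0063 -0.2723 -0.3357]
(0.4784, 0.216, 0.15) [ 0.0562 -0.4178 -0.3061]
```

{"fn": "step_arm", "kwargs": {
  "commands": [
    [0,-0.01,-0.036,0],
    [0,-0.02,-0.073,0],
    [0,-0.03,-0.11,-0.05],
    [0,-0.04,-0.147,-0.1],
    [0.003,-0.05,-0.184,-0.15],
    [0.005,-0.06,-0.22,-0.2],
    [0.005,-0.085,-0.234,-0.25],
    [0.005,-0.11,-0.248,-0.3]
  ],
  "jaw": 0
}}

```text
t: 0.77
tcp_pos: [0.1902, 0.3395, 0.2009]
tool_rot: [0.519, -0.482, -0.519, -0.479]
force: [0.6, 0.5, -0.1]
finger_gap: 0.003
```

Run:
```python
from h import *
plan((.33,.22,.2),(.4784,.216,.15))
```

```text
t 0.7667 tcp [0.1902 0.3395 0.2009] F [ 0.62  0.52 -0.13] gap 0.0029018745363543746
[[-0.002 -0.997 -0.077]
 [-0.003 -0.077  0.997]
 [-1.     0.003 -0.003]]
turn opts [np.float64(-0.045), np.float64(3.097)]
(0.33, 0.22, 0.2) [ 0.0009 -0.1302 -0.1299]
(0.4784, 0.216, 0.15) [ 0.0506 -0.278  -0.1452]
```

{"fn": "step_arm", "kwargs": {
  "commands": [
    [0,-0.028,-0.028,-0.045],
    [0,-0.056,-0.056,-0.045],
    [0,-0.084,-0.084,-0.045],
    [0,-0.112,-0.112,-0.045],
    [0,-0.14,-0.13,-0.045],
    [0.015,-0.18,-0.138,-0.045],
    [0.035,-0.22,-0.145,-0.045],
    [0.05,-0.25,-0.145,-0.045]
  ]
}}

```text
t: 1.43
tcp_pos: [0.4529, 0.2126, 0.1501]
tool_rot: [0.53, -0.47, -0.529, -0.468]
force: [0.0, -0.3, 0.6]
finger_gap: -0.0
```

Run:
```python
from h import *
import cv2
plan((.4784,.216,.12))
P=optics.camera_params('wrist');print(P)
cv2.imwrite('pics/w1.png',optics.snapshot('wrist')[:,:,::-1])
```

```text
t 1.4333 tcp [0.4529 0.2126 0.1501] F [ 0.02 -0.32  0.55] gap -0.00022581917528221077
[[-0.001 -0.993 -0.12 ]
 [-0.003 -0.12   0.993]
 [-1.     0.001 -0.003]]
turn opts [np.float64(-0.002), np.float64(3.139)]
(0.4784, 0.216, 0.12) [ 0.0301 -0.0257  0.0005]
{'mtx': array([[317.96499273,   0.        , 252.69531681],
       [  0.        , 317.96499273, 193.78893631],
       [  0.        ,   0.        ,   1.        ]]), 'origin': array([0.37281374, 0.20406122, 0.31840442]), 'attitude': array([0.65485812, 0.73883801, 0.11808439, 0.10646747])}
```

View pics/w1.png

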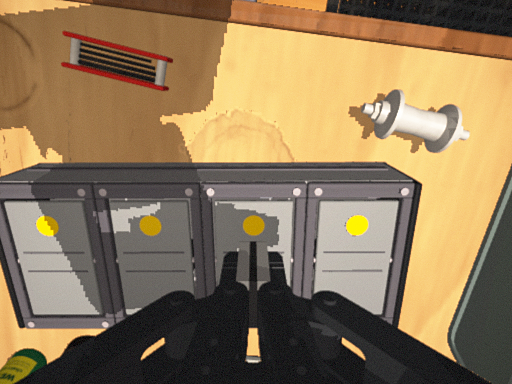

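Run:
```python
from h import *
for uv in((47,226),(151,225),(254,225),(357,225)): print(atz(ray('wrist',uv),.078).round(4), [tri([ray('wrist',uv),ray('top',t)]).round(4) for t in [{47:(227.5,218),151:(199.5,221),254:(171.26,223.6),357:(143.2,226.5)}[uv[0]]]])
```

```text
[0.5054 0.0505 0.078 ] [array([0.5016, 0.0495, 0.0795])]
[0.4944 0.1346 0.078 ] [array([0.4898, 0.1334, 0.0824])]
[0.4844 0.2176 0.078 ] [array([0.4784, 0.2153, 0.0899])]
[0.4744 0.3004 0.078 ] [array([0.4674, 0.2942, 0.0953])]
```

{"fn": "step_arm", "kwargs": {
  "commands": [
    [0.02,-0.014,0.001,0],
    [0.04,-0.0275,0.001,0],
    [0.058,-0.0275,0.001,0],
    [0.066,-0.0275,0.001,0],
    [0.068,-0.0275,0.001,0]
  ]
}}

```text
t: 1.9
tcp_pos: [0.4854, 0.2168, 0.0767]
tool_rot: [0.529, -0.471, -0.528, -0.468]
force: [0.0, -0.7, -0.8]
finger_gap: -0.004
```

{"fn": "step_arm", "kwargs": {
  "commands": [
    [0,0,0,0],
    [0,0,0,0]
  ]
}}

```text
t: 2.07
tcp_pos: [0.4847, 0.2169, 0.0772]
tool_rot: [0.529, -0.471, -0.529, -0.468]
force: [0.1, -0.4, 0.3]
finger_gap: -0.003
```

{"fn": "step_arm", "kwargs": {
  "commands": [
    [0.001,0.003,0,0],
    [0.001,0.003,0,0]
  ]
}}

```text
t: 2.23
tcp_pos: [0.4811, 0.2166, 0.0771]
tool_rot: [0.529, -0.471, -0.529, -0.468]
force: [0.9, -0.9, 0.9]
finger_gap: 0.001
```

{"fn": "step_arm", "kwargs": {
  "commands": [
    [0.001,0,0,0],
    [0.001,0,0,0]
  ]
}}

```text
t: 2.4
tcp_pos: [0.4811, 0.2168, 0.0768]
tool_rot: [0.529, -0.47, -0.528, -0.468]
force: [-0.1, -0.5, -0.1]
finger_gap: 0.003
```

{"fn": "step_arm", "kwargs": {
  "commands": [
    [0.001,0,0,0],
    [0.001,0,0,0]
  ]
}}

```text
t: 2.57
tcp_pos: [0.4812, 0.2168, 0.076]
tool_rot: [0.53, -0.47, -0.528, -0.468]
force: [0.3, 0.1, 0.7]
finger_gap: -0.003
```

{"fn": "step_arm", "kwargs": {
  "commands": [
    [0.002,0,0,0],
    [0.002,0,0,0]
  ]
}}

```text
t: 2.73
tcp_pos: [0.4811, 0.2168, 0.0738]
tool_rot: [0.53, -0.47, -0.528, -0.468]
force: [0.2, -0.1, 0.3]
finger_gap: 0.0
```

{"fn": "step_arm", "kwargs": {
  "commands": [
    [0.002,0,0,0],
    [0.002,0,0,0]
  ]
}}

```text
t: 2.9
tcp_pos: [0.4808, 0.2167, 0.0714]
tool_rot: [0.529, -0.471, -0.529, -0.468]
force: [-0.3, 0.6, -0.1]
finger_gap: -0.002
```

Run:
```python
from h import *
import cv2
a=optics.snapshot('wrist')[:,:,::-1];b=optics.snapshot('scene')[:,:,::-1]
b=cv2.resize(b[80:230,110:310],None,fx=4,fy=4,interpolation=cv2.INTER_CUBIC)
cv2.imwrite('pics/w2.png',a);cv2.imwrite('pics/s2.png',b);print(telemetry.sense()['force'])
```

```text
[ 0.15653268 -0.08910746  0.14207324]
```

View pics/w2.png

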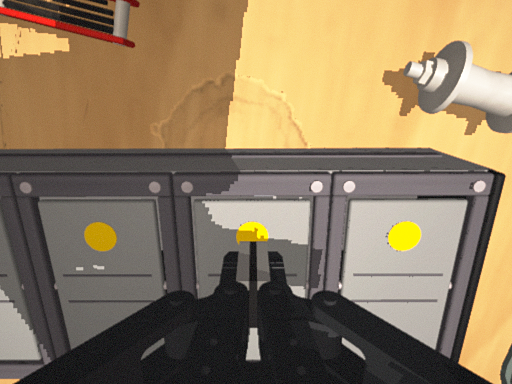

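View pics/s2.png

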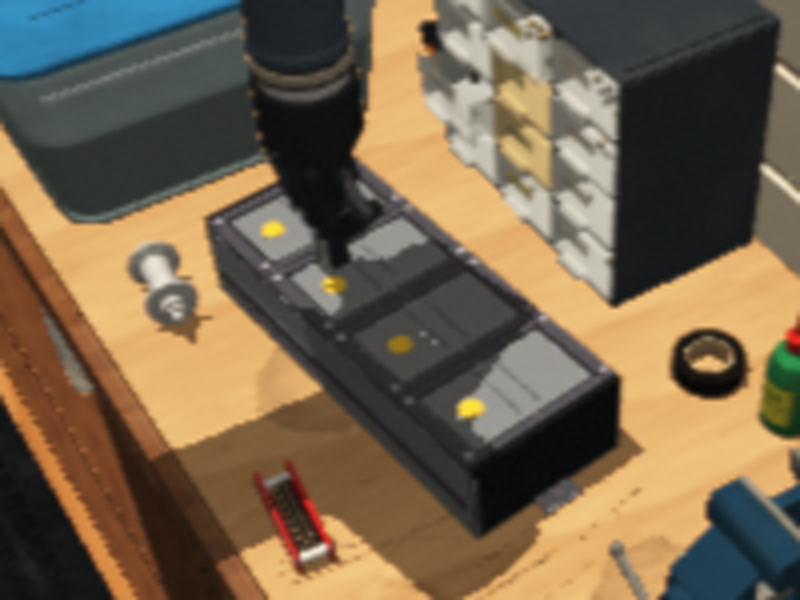

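Run:
```python
from h import *
import cv2
s=telemetry.sense()
for n in('scene','wrist','top'):
    P=optics.camera_params(n);A=R.from_quat(P['attitude']).as_matrix()
    for p in(s['tcp_pos'],[.481,.2165,.078],[.4784,.216,.078],s['tcp_pos']+[0,0,.015]):
        v=P['mtx']@A.T@(np.array(p)-P['origin']);print(n,np.round(p,4),(v[:2]/v[2]).round(1))
w=cv2.imread('pics/w2.png')[190:290,190:320];cv2.imwrite('pics/w2c.png',cv2.resize(w,None,fx=6,fy=6,interpolation=cv2.INTER_CUBIC))
w=cv2.imread('pics/s2.png')[180:340,240:440];cv2.imwrite('pics/s2c.png',cv2.resize(w,None,fx=4,fy=3.7,interpolation=cv2.INTER_CUBIC))
```

```text
scene [0.481  0.2167 0.0716] [193.6 151.6]
scene [0.481  0.2165 0.078 ] [193.5 150.2]
scene [0.4784 0.216  0.078 ] [192.8 150.6]
scene [0.481  0.2167 0.0866] [193.1 148.1]
wrist [0.481  0.2167 0.0716] [251.5 234.4]
wrist [0.481  0.2165 0.078 ] [251.  239.4]
wrist [0.4784 0.216  0.078 ] [250.7 235.1]
wrist [0.481  0.2167 0.0866] [251.3 246.6]
top [0.481  0.2167 0.0716] [171.6 222.5]
top [0.481  0.2165 0.078 ] [171.2 222.5]
top [0.4784 0.216  0.078 ] [171.3 223.3]
top [0.481  0.2167 0.0866] [170.5 222.5]
```

View pics/w2c.png

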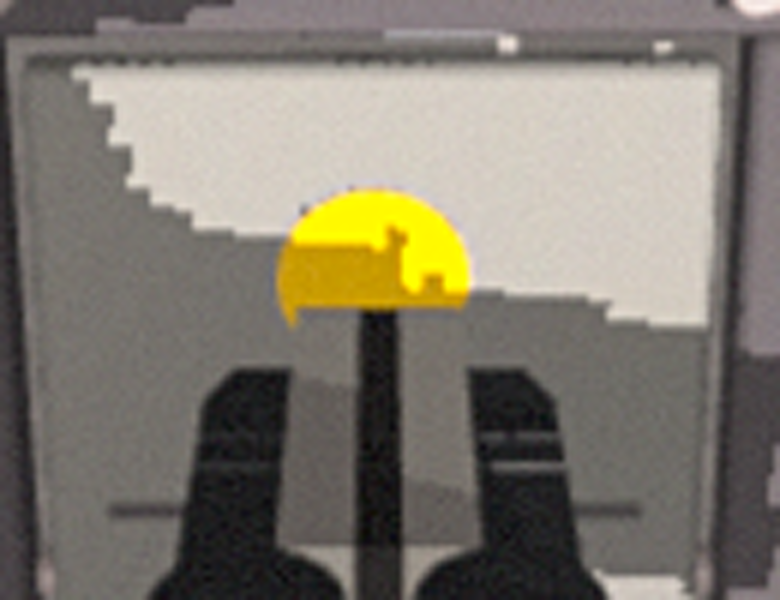

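View pics/s2c.png

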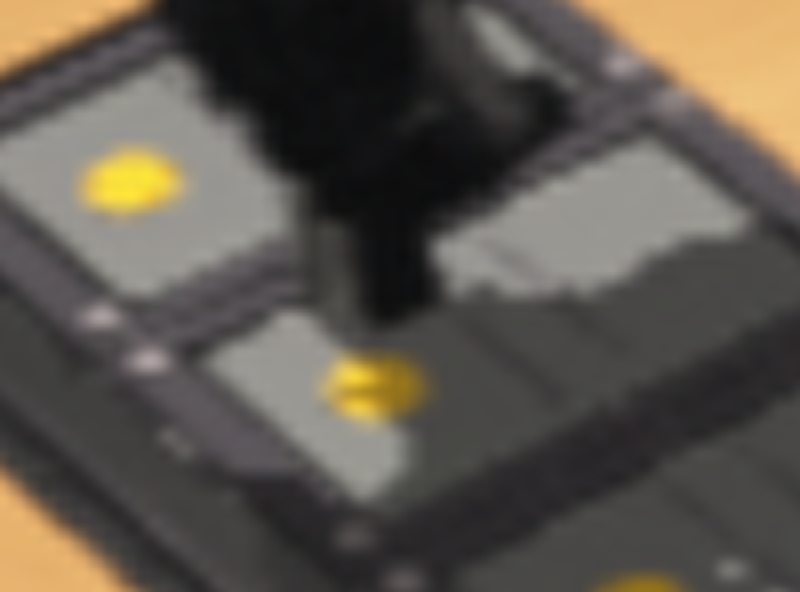

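Run:
```python
from h import *
P1={'mtx':np.array([[317.965,0,252.695],[0,317.965,193.789],[0,0,1]]),'origin':[0.37281374, 0.20406122, 0.31840442], 'attitude': [0.65485812, 0.73883801, 0.11808439, 0.10646747]}
P2=optics.camera_params('wrist');print(P2['origin'],telemetry.sense()['tcp_pos'])
for a,b in(((151,225),(100,237)),((357,225),(404,236))): print(tri([ray('',a,P1),ray('',b,P2)]).round(4))
```

```text
[0.40092348 0.20832618 0.23984361] [0.48097786 0.21673847 0.07157006]
[0.4861 0.1349 0.0841]
[0.4686 0.3015 0.0777]
```

{"fn": "step_arm", "kwargs": {
  "commands": [
    [0.002,0,0,0],
    [0.002,0,0,0]
  ]
}}

```text
t: 3.17
tcp_pos: [0.4808, 0.2167, 0.0692]
tool_rot: [0.529, -0.471, -0.529, -0.468]
force: [0.2, 0.5, 0.7]
finger_gap: 0.001
```

{"fn": "step_arm", "kwargs": {
  "commands": [
    [0.002,0,0,0],
    [0.002,0,0,0]
  ]
}}

```text
t: 3.33
tcp_pos: [0.4805, 0.2166, 0.0669]
tool_rot: [0.529, -0.471, -0.529, -0.468]
force: [-0.2, -0.2, 0.2]
finger_gap: -0.005
```

{"fn": "step_arm", "kwargs": {
  "commands": [
    [0.002,0,0,0],
    [0.002,0,0,0]
  ]
}}

```text
t: 3.5
tcp_pos: [0.4803, 0.2165, 0.0645]
tool_rot: [0.529, -0.471, -0.529, -0.467]
force: [0.1, 0.2, -0.3]
finger_gap: 0.001
```

Run:
```python
from h import *
import cv2
a=optics.snapshot('wrist')[:,:,::-1];b=optics.snapshot('scene')[:,:,::-1]
b=cv2.resize(b[120:180,160:240],None,fx=5,fy=5,interpolation=cv2.INTER_CUBIC)
a=cv2.resize(a[150:300,170:340],None,fx=2,fy=2,interpolation=cv2.INTER_CUBIC)
cv2.imwrite('pics/s3.png',np.hstack([b[:300,:400],a]))
```

```text
(no output)
```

View pics/s3.png

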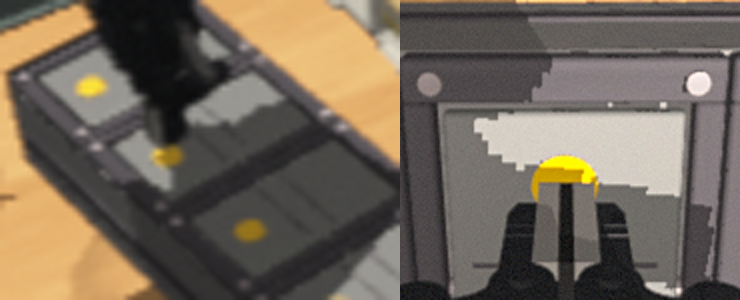

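{"fn": "step_arm", "kwargs": {
  "commands": [
    [0.002,0,0,0],
    [0.002,0,0,0]
  ]
}}

```text
t: 3.77
tcp_pos: [0.4803, 0.2165, 0.0625]
tool_rot: [0.529, -0.471, -0.529, -0.467]
force: [-0.4, -0.6, 0.3]
finger_gap: 0.001
```

{"fn": "step_arm", "kwargs": {
  "commands": [
    [0.002,0,0,0],
    [0.002,0,0,0]
  ]
}}

```text
t: 3.93
tcp_pos: [0.4801, 0.2164, 0.0602]
tool_rot: [-0.529, 0.471, 0.529, 0.467]
force: [-0.6, -0.6, -1.4]
finger_gap: -0.002
```

{"fn": "step_arm", "kwargs": {
  "commands": [
    [0.002,0,0,0],
    [0.002,0,0,0]
  ]
}}

```text
t: 4.1
tcp_pos: [0.4798, 0.2164, 0.0578]
tool_rot: [-0.529, 0.471, 0.529, 0.467]
force: [-0.5, 0.6, -0.8]
finger_gap: 0.001
```

```bash
cat > look.py <<'E'
from h import *
import cv2,sys
a=optics.snapshot('wrist')[:,:,::-1];b=optics.snapshot('scene')[:,:,::-1]
b=cv2.resize(b[110:210,150:280],None,fx=3,fy=3,interpolation=cv2.INTER_CUBIC)
a=cv2.resize(a[100:300,130:380],None,fx=1.5,fy=1.5,interpolation=cv2.INTER_CUBIC)
cv2.imwrite(sys.argv[1],np.hstack([b,a]))
print(telemetry.sense()['force'])
E
python3 look.py pics/s4.png
```

```text
[ 0.75278694  0.64131154 -0.46976901]
```

View pics/s4.png

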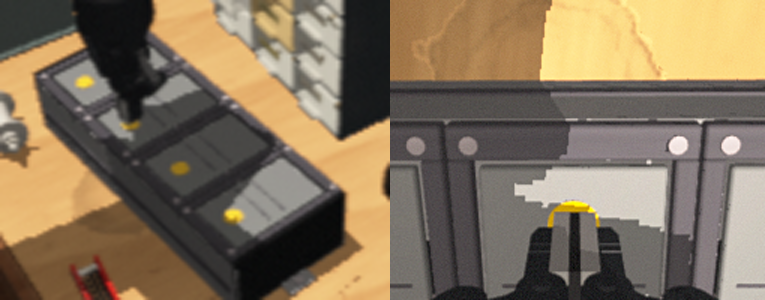

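{"fn": "step_arm", "kwargs": {
  "commands": [
    [0.002,0,0,0],
    [0.002,0,0,0]
  ]
}}

```text
t: 4.37
tcp_pos: [0.4798, 0.2164, 0.0558]
tool_rot: [-0.529, 0.471, 0.529, 0.467]
force: [-0.5, -0.1, -0.2]
finger_gap: -0.002
```

{"fn": "step_arm", "kwargs": {
  "commands": [
    [0.002,0,0,0],
    [0.002,0,0,0]
  ]
}}

```text
t: 4.53
tcp_pos: [0.4796, 0.2163, 0.0535]
tool_rot: [-0.529, 0.472, 0.529, 0.467]
force: [-0.3, -0.3, -0.7]
finger_gap: 0.004
```

{"fn": "step_arm", "kwargs": {
  "commands": [
    [0.002,0,0,0],
    [0.002,0,0,0]
  ]
}}

```text
t: 4.7
tcp_pos: [0.4797, 0.2163, 0.0513]
tool_rot: [-0.529, 0.472, 0.529, 0.467]
force: [0.4, -0.4, -0.1]
finger_gap: 0.0
```

```bash
python3 look.py pics/s5.png
```

```text
[0.29318916 0.35768728 0.0146942 ]
```

View pics/s5.png

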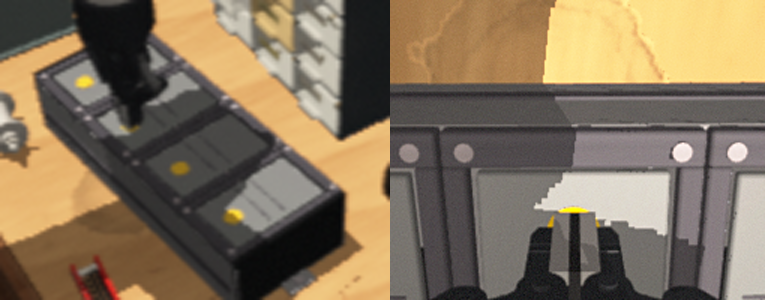

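{"fn": "step_arm", "kwargs": {
  "commands": [
    [0.002,0,0,0],
    [0.002,0,0,0]
  ]
}}

```text
t: 4.97
tcp_pos: [0.4795, 0.2163, 0.0493]
tool_rot: [-0.529, 0.472, 0.529, 0.467]
force: [-1.1, -0.6, 1.0]
finger_gap: 0.005
```

{"fn": "step_arm", "kwargs": {
  "commands": [
    [0.002,0,0,0],
    [0.002,0,0,0]
  ]
}}

```text
t: 5.13
tcp_pos: [0.4796, 0.2163, 0.0472]
tool_rot: [-0.529, 0.472, 0.529, 0.467]
force: [0.2, 0.9, 1.4]
finger_gap: 0.003
```

{"fn": "step_arm", "kwargs": {
  "commands": [
    [0.0015,0,0,0],
    [0.0015,0,0,0]
  ]
}}

```text
t: 5.3
tcp_pos: [0.4799, 0.2163, 0.0456]
tool_rot: [-0.529, 0.471, 0.529, 0.467]
force: [0.3, -0.0, 1.5]
finger_gap: -0.001
```

{"fn": "step_arm", "kwargs": {
  "commands": [
    [0.0015,0,0,0],
    [0.0015,0,0,0]
  ]
}}

```text
t: 5.47
tcp_pos: [0.4801, 0.2164, 0.0439]
tool_rot: [-0.529, 0.471, 0.529, 0.467]
force: [-0.3, 0.3, 1.1]
finger_gap: 0.002
```

```bash
python3 look.py pics/s6.png
```

```text
[-0.69790524  0.9626719   0.41378119]
```

View pics/s6.png

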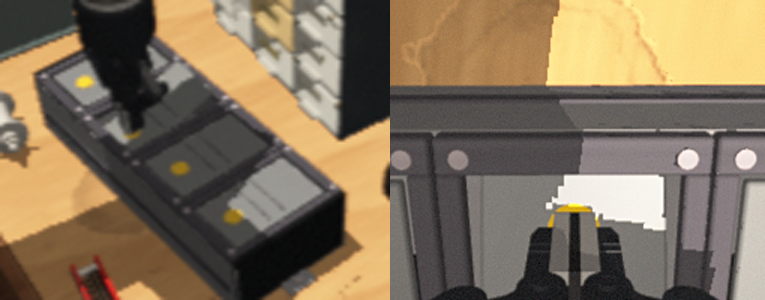

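{"fn": "step_arm", "kwargs": {
  "commands": [
    [0.002,0,0,0],
    [0.004,0,0,0],
    [0.006,0,0,0]
  ]
}}

```text
t: 5.82
tcp_pos: [0.4804, 0.2164, 0.0379]
tool_rot: [0.529, -0.471, -0.529, -0.468]
force: [-0.6, -0.5, 3.2]
finger_gap: 0.001
```

{"fn": "step_arm", "kwargs": {
  "commands": [
    [0.002,0,0,0],
    [0.004,0,0,0],
    [0.006,0,0,0]
  ]
}}

```text
t: 6.07
tcp_pos: [0.48, 0.2163, 0.0316]
tool_rot: [-0.529, 0.471, 0.529, 0.467]
force: [-0.1, -0.3, 1.8]
finger_gap: 0.001
```

```bash
python3 look.py pics/s7.png
```

```text
[-0.61223599 -0.02750074 -0.5214445 ]
```

View pics/s7.png

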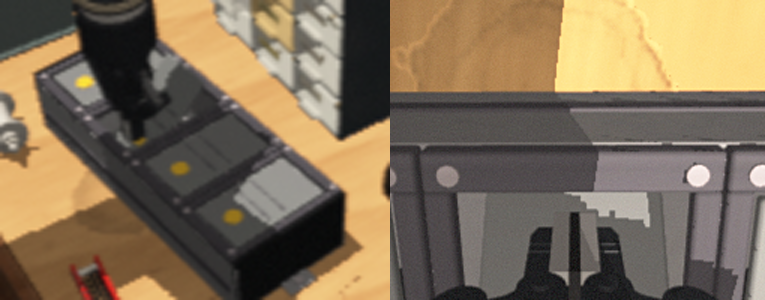

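{"fn": "step_arm", "kwargs": {
  "commands": [
    [0.002,-0.001,0,0],
    [0.004,-0.001,0,0],
    [0.006,-0.002,0,0]
  ]
}}

```text
t: 6.42
tcp_pos: [0.4809, 0.2163, 0.025]
tool_rot: [-0.528, 0.472, 0.529, 0.467]
force: [-1.6, 0.5, 5.2]
finger_gap: 0.004
```

{"fn": "step_arm", "kwargs": {
  "commands": [
    [0.002,0,0,0],
    [0.004,0,0,0],
    [0.006,0,0,0]
  ]
}}

```text
t: 6.67
tcp_pos: [0.4796, 0.2162, 0.022]
tool_rot: [-0.528, 0.473, 0.53, 0.466]
force: [-11.9, -2.7, 47.7]
finger_gap: -0.001
```

```bash
python3 look.py pics/s8.png
```

```text
[-7.90213062 -1.29392567 32.50470594]
```

View pics/s8.png

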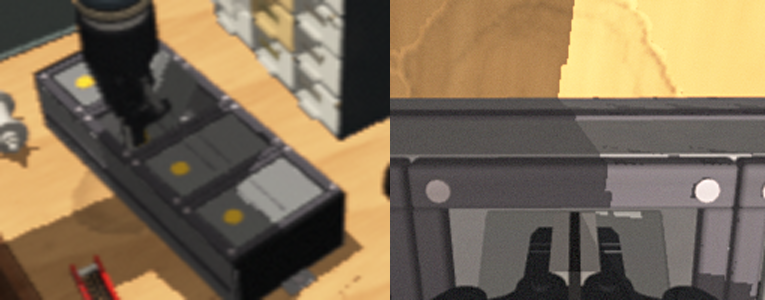

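{"fn": "step_arm", "kwargs": {
  "commands": [
    [-0.003,0,0,0],
    [-0.006,0,0,0],
    [-0.006,0,0,0]
  ]
}}

```text
t: 7.02
tcp_pos: [0.4801, 0.2164, 0.0287]
tool_rot: [-0.528, 0.472, 0.53, 0.466]
force: [0.1, -0.1, -1.1]
finger_gap: 0.003
```

{"fn": "step_arm", "kwargs": {
  "commands": [
    [-0.04,0,0,0],
    [-0.08,0,0,0],
    [-0.1,0,0,0],
    [-0.12,0.02,0,0],
    [-0.12,0.04,0,0]
  ]
}}

```text
t: 7.43
tcp_pos: [0.4448, 0.2128, 0.1518]
tool_rot: [0.53, -0.47, -0.528, -0.469]
force: [-0.5, -0.6, 0.7]
finger_gap: 0.004
```

Run:
```python
from h import *
import cv2
for n in('wrist','top','scene'):cv2.imwrite(f'pics/{n}9.png',optics.snapshot(n)[:,:,::-1])
b=cv2.imread('pics/scene9.png')
cv2.imwrite('pics/s9.png',cv2.resize(b[100:220,140:290],None,fx=5,fy=5,interpolation=cv2.INTER_CUBIC))
plan();print(optics.camera_params('wrist'))
```

```text
t 7.5833 tcp [0.4399 0.212  0.1486] F [ 0.13 -0.48  0.77] gap 0.0003730228280143749
[[-0.008 -0.993 -0.12 ]
 [-0.005 -0.12   0.993]
 [-1.     0.008 -0.004]]
turn opts [np.float64(-0.002), np.float64(3.14)]
{'mtx': array([[317.96499273,   0.        , 252.69531681],
       [  0.        , 317.96499273, 193.78893631],
       [  0.        ,   0.        ,   1.        ]]), 'origin': array([0.36090512, 0.20378434, 0.31737916]), 'attitude': array([0.65506437, 0.73939136, 0.11516682, 0.10453559])}
```

View pics/s9.png

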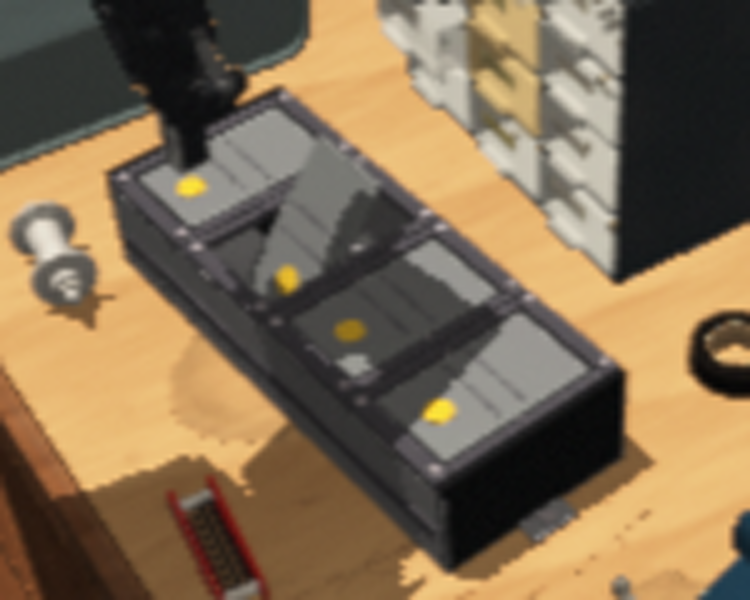

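View pics/wrist9.png

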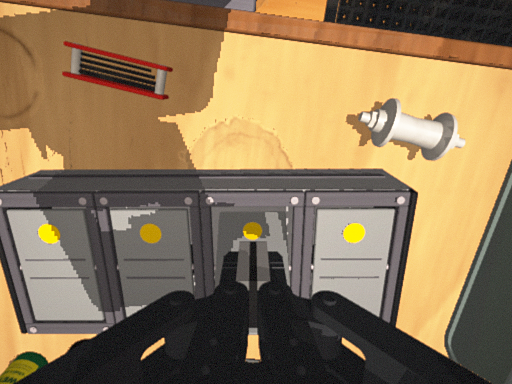

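Run:
```python
from h import *
import cv2
b=cv2.imread('pics/top9.png')
cv2.imwrite('pics/t9.png',cv2.resize(b[170:280,100:260],None,fx=5,fy=5,interpolation=cv2.INTER_CUBIC))
d0=np.array([.479,.216,.078]);pv=d0+.034*X-[0,0,.0025]
for n in('scene','top','wrist'):
    P=optics.camera_params(n);A=R.from_quat(P['attitude']).as_matrix()
    def pj(p):
        v=P['mtx']@A.T@(np.array(p)-P['origin']);return (v[:2]/v[2]).round(1)
    for a in(0,.6,.7,.8,.9):
        c,s=np.cos(a),np.sin(a)
        f=lambda x,y:pj(pv+(x*c+.0025*s)*X+y*Y+np.array([0,0,x*s+.0025*c]))
        print(n,a,'dot',f(-.034,0),'far corners',f(.055,.032),f(.055,-.032))
```

```text
scene 0 dot [193.  150.5] far corners [209.9 133. ] [222.  143.2]
scene 0.6 dot [195.6 154. ] far corners [207.  126.7] [219.3 137. ]
scene 0.7 dot [196.3 154.3] far corners [206.1 126.1] [218.4 136.3]
scene 0.8 dot [197.  154.6] far corners [205.1 125.6] [217.4 135.9]
scene 0.9 dot [197.8 154.8] far corners [203.9 125.3] [216.3 135.6]
top 0 dot [171.3 223.1] far corners [158.4 194.8] [179.4 192.8]
top 0.6 dot [172.5 220.7] far corners [155.9 196.8] [177.6 194.7]
top 0.7 dot [172.7 220. ] far corners [155.6 197.8] [177.4 195.7]
top 0.8 dot [172.8 219.2] far corners [155.4 198.9] [177.3 196.8]
top 0.9 dot [172.9 218.3] far corners [155.2 200.2] [177.1 198. ]
wrist 0 dot [251.3 241.2] far corners [286.5 329.1] [216.8 329.1]
wrist 0.6 dot [251.5 238.8] far corners [290.5 347.6] [212.2 347.5]
wrist 0.7 dot [251.5 239.7] far corners [291.2 348.5] [211.4 348.4]
wrist 0.8 dot [251.6 240.8] far corners [291.9 348.6] [210.6 348.5]
wrist 0.9 dot [251.6 242.3] far corners [292.6 348. ] [209.8 347.9]
```

View pics/t9.png

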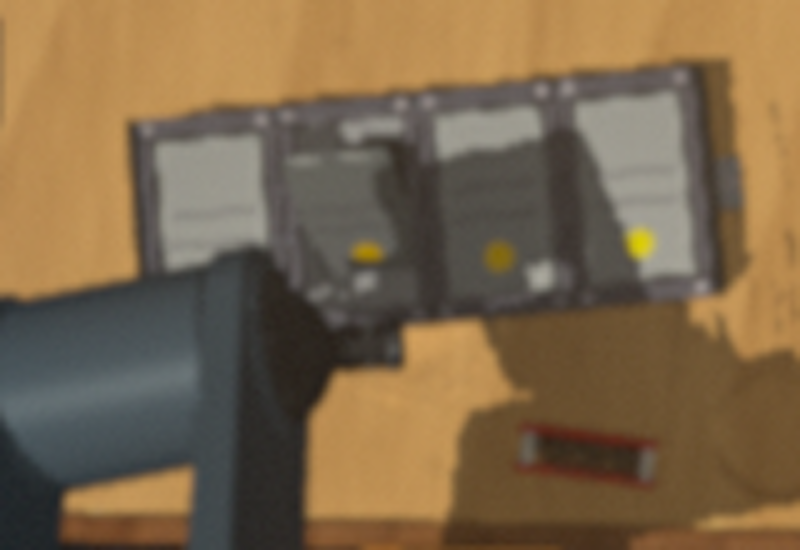

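{"fn": "step_arm", "kwargs": {
  "commands": [
    [-0.03,0,-0.03,0],
    [-0.05,0,-0.07,0],
    [-0.05,0,-0.1,0],
    [-0.05,0,-0.13,0],
    [-0.05,0,-0.15,0],
    [-0.05,0,-0.15,0]
  ]
}}

```text
t: 8.08
tcp_pos: [0.4606, 0.0597, 0.1986]
tool_rot: [-0.528, 0.474, 0.528, 0.467]
force: [-0.2, -0.6, -0.2]
finger_gap: -0.003
```

Run:
```python
from h import *
import cv2
print(telemetry.sense()['tcp_pos'])
o=[]
for n,(r0,r1,c0,c1),k in(('wrist',(0,384,0,512),1),('top',(180,250,140,210),5),('scene',(110,180,165,235),5)):
    a=optics.snapshot(n)[:,:,::-1];cv2.imwrite(f'pics/{n}10.png',a);cv2.imwrite(f'pics/{n}10c.png',cv2.resize(a[r0:r1,c0:c1],None,fx=k*(1.2 if k>1 else 1),fy=k*(1.2 if k>1 else 1),interpolation=cv2.INTER_CUBIC))
d0=np.array([.479,.216,.078]);pv=d0+.034*X-[0,0,.0025]
for n in('wrist',):
    P=optics.camera_params(n);A=R.from_quat(P['attitude']).as_matrix()
    def pj(p):
        v=P['mtx']@A.T@(np.array(p)-P['origin']);return (v[:2]/v[2]).round(1)
    print('frame ref dots',[pj(d0+Y*k*.085) for k in(-2,-1,1)])
    for a in(0,.7,.8,.9):
        c,s=np.cos(a),np.sin(a)
        f=lambda x,y:pj(pv+(x*c+.0025*s)*X+y*Y+np.array([0,0,x*s+.0025*c]))
        print(n,a,'dot',f(-.034,0),'far corners',f(.055,.032),f(.055,-.032))
```

```text
[0.4605889  0.05971328 0.1985533 ]
frame ref dots [array([231. , 218.1]), array([317.8, 217.9]), array([491.9, 217.6])]
wrist 0 dot [404.7 217.8] far corners [422.9 295.5] [362.6 295.5]
wrist 0.7 dot [393.8 218.2] far corners [443.4 307.7] [375.8 307.7]
wrist 0.8 dot [392.4 219.4] far corners [446.5 307.2] [377.8 307.2]
wrist 0.9 dot [391.2 220.9] far corners [449.4 305.9] [379.7 306. ]
```

View pics/wrist10c.png

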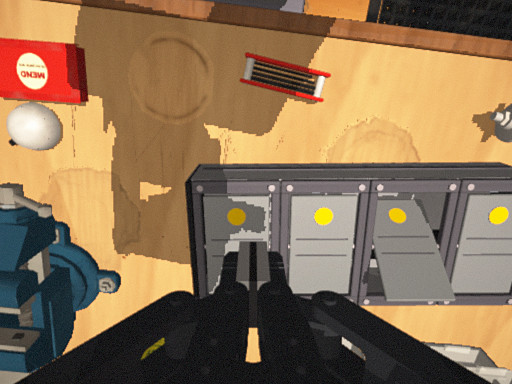

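View pics/top10c.png

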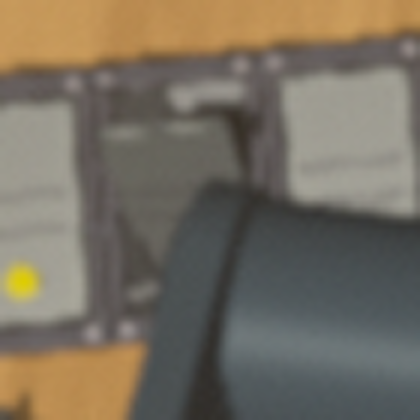

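View pics/scene10c.png

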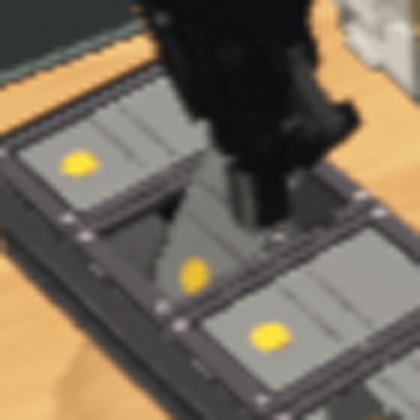

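Run:
```python
import cv2
a=cv2.imread('pics/wrist10.png')[165:315,350:510];cv2.imwrite('pics/wz.png',cv2.resize(a,None,fx=5,fy=4,interpolation=cv2.INTER_CUBIC))
```

```text
(no output)
```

View pics/wz.png

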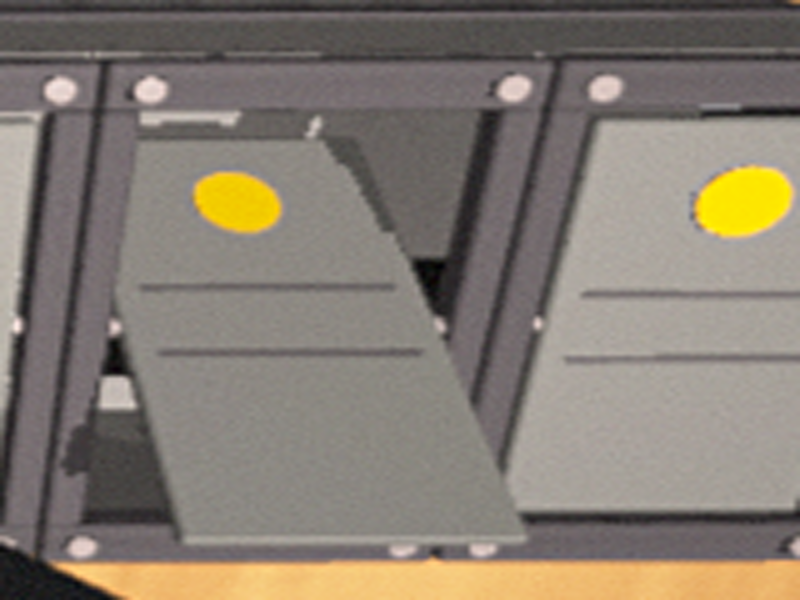

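Run:
```python
from h import *
from scipy.optimize import least_squares
P=optics.camera_params('wrist');A=R.from_quat(P['attitude']).as_matrix()
# (flap idx rel to 3rd, x,y local top surface, uv)
obs=[(0,-.034,0,397.6,215.5),(0,.055,.032,455,300.3),(0,.055,-.032,387,300.3),(0,-.055,.032,414.4,200),
(1,-.034,0,498.6,215.5),(-1,-.034,0,324,216),(-2,-.034,0,237,216),(1,.055,-.032,451,293.25),(1,-.055,-.032,469.2,194.5)]
def res(p):
    th=np.radians(7)+p[6];Y=np.array([-np.sin(th),np.cos(th),0]);X=np.array([np.cos(th),np.sin(th),0])
    d0=np.array([.479,.216,.078])+np.append(p[4:6],0)*1.;pv=d0+.034*X-[0,0,.0025]
    r=[]
    for k,x,y,u,v in obs:
        a=p[0] if k==0 else 0;c,s=np.cos(a),np.sin(a)
        q=pv+k*.085*Y+(x*c+.0025*s)*X+y*Y+np.array([0,0,x*s+.0025*c])
        w=P['mtx']@R.from_rotvec(p[1:4]).as_matrix()@A.T@(q-P['origin']-np.array(p[7:10]))
        r+=[w[0]/w[2]-u,w[1]/w[2]-v]
    return np.concatenate([r,np.array(p[1:4])/.03,np.array(p[4:6])/.003,[p[6]/.01],np.array(p[7:10])/.01])
for a0 in(.5,.9):
    s=least_squares(res,[a0]+[0]*9);print(s.x.round(4),s.cost,s.fun[:18].round(1))
    C=np.linalg.inv(s.jac.T@s.jac);print('sd',C[0,0]**.5)
```

```text
[ 9.334e-01  2.700e-03  6.300e-03 -7.200e-03 -1.000e-04  3.000e-04
  5.000e-04  1.000e-03 -3.400e-03  2.500e-03] 32.097731650773504 [-1.6  2.6  1.5  0.7 -0.5  1.2  5.4  1.8 -1.2 -2.  -0.5 -1.   0.2 -0.2
 -2.6 -1.7 -0.4 -1.1]
sd 0.022551747245708832
[ 9.334e-01  2.700e-03  6.300e-03 -7.200e-03 -1.000e-04  3.000e-04
  5.000e-04  1.000e-03 -3.400e-03  2.500e-03] 32.097731650740435 [-1.6  2.6  1.5  0.7 -0.5  1.2  5.4  1.8 -1.2 -2.  -0.5 -1.   0.2 -0.2
 -2.6 -1.7 -0.4 -1.1]
sd 0.0225517462774725
```

Run:
```python
from h import *
s=telemetry.sense();print(s['t'],s['force']);print(manip.sign_off())
```

```text
8.2333 [-0.68289933  0.19628085 -0.05001603]
the job is handed in; nothing more can be done
None
```

I found the unlatched flap, pushed it open to its stop and left it open. It is the flap second from the left as the robot sees it, with its dot near (0.479, 0.216). It was the first one I tried, so I never touched the other three. The job took about 8.2 s and is handed in.

- **Finding it:** the flap swung under about 1–3 N at the dot, so it was plainly not latched. I pushed on in small steps until the force rose sharply at the stop.
- **Angle:** my last wrist picture, fitted to the known flap geometry, gives 0.93 ± 0.02 rad, which matches the 0.9 rad stop. The picture was taken after the arm had backed off, and the far end was clearly standing up. One corner point fitted poorly (about 5 pixels), probably because the frame hid it. An earlier reading of the dot in the top view alone suggested only about 0.7 rad.
- **Force at the stop:** it reached 48 N at the fingertips for a moment, firmer than I meant. I backed off at once. The stated limits are 120 N for the wrist and 40 N for the arm or gripper body. I believe only the fingertips touched, so I expect both were met.
- **Height mismatch:** contact came about 29 mm lower than the reported tool height implied. I went by force and pictures instead, and did not find the cause.
- **At the end:** the arm was clear with no meaningful force on it. I saw no sign that the other things had moved, though I did not measure their positions again.

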